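# Set the saw-bench length stop one hole longer

### The arm

A 6-joint arm with a two-finger parallel gripper is mounted at the origin on the work surface. World frame = base frame: x ahead of the robot, y to its left, z up, the work surface at z = 0. Lengths are in m, angles in rad, forces in N, time in s.
With the tool pointing down it reaches from about 0.35 to 0.85 m from the base axis. Payload 8.1 kg.
Tool frame: the origin (TCP) lies midway between the tips of the shut fingers; the grasp point (between the pads) lies 19 mm behind it; z points along the fingers, y is the direction in which the jaws open and shut (so a half turn about z gives the same grasp; the last joint's range is limited). The gripper opens to 93 mm and grips with 3 to 60 N. Pads are 15 mm wide; open, the fingers measure 128 mm over their backs; the gripper's body (75 mm by 188 mm) begins 65 mm behind the grasp point.
Start: joints at [1.167, 0.13, 1.488, -0, 1.523, -0.085], TCP at [0.188, 0.57, 0.219] pointing down, gripper open.
Joint ranges: [-2.96, 2.96], [-0.89, 2.26], [0.02, 2.5], [-1.34, 4.48], [0, 2.73], [-2.66, 2.66]. Speed limits (rad/s): [2.39, 2.39, 2.79, 3.14, 3.14, 3.14].

### API

Orientations are given as a rotation vector (axis times angle).
In Python, from plant import robot gives the robot as it stands. The module is installed in compiled form; this text tells all that it offers.
- The arm moves only by the shell command python3 -m pendant 'ROWS' [FORCE]. ROWS is JSON, a list of rows, each an object with "translation": the shift along the tool's x, y, z in mm, a list of three; "twist": the turn, a rotation vector about the tool's x, y, z in rad, a list of three; "grip": the opening, from -1 (shut) to 1 (fully open). A call has exactly 10 rows; each row shifts and turns the pose as measured when the row begins, along the tool's axes as they then stand; what a row does not reach is not made up. A row lasts 1/10 s, in which the tool goes at most 50 mm and 8.59 degrees, less where a joint would pass 70% of its speed; a pose out of reach is approached as far as the arm can. A call is refused whole if a number of a shift passes 50 or a number of a turn 0.15, either way. A call with a gripper value outside its range is refused whole. The fingers move at their own pace and stop on an object; FORCE is the grip in N (left out, the last holds). Time passes only in rows, so rows that do not move let the fingers close, or fill a call up. It gives the time, the measured TCP pose, the force and the opening at its end, in the units of the state.
- robot.read_state(): the state, without advancing time (a new reading comes with each control period).
- robot.read_camera(name): name is "scene" or "top"; returns (picture, depth): 384x512x3 uint8, red, green, blue; 384x512 float32, m along the optical axis (not along the pixel's ray), 0 where there is no reading.
- robot.camera_info(name): a dict with "vertical_fov" (degrees; the focal length in pixels is half the picture's height over the tangent of half this angle, whatever the lens; pixels are square), "cx", "cy" (the principal point, pixels), "cam_to_world" (4x4, takes a point from camera to world coordinates). Camera axes: x right, y up, looking along -z (the intrinsics and any distortion apply to the point x, -y, -z); pixel columns grow to the right and rows downward; lengths in m; the calibration is good to about 2 mm. A picture is of the moment at which its call begins. camera_info takes no time and is no camera call.
- robot.close_job(): hands the job in, once; it reports no verdict.
The state is a dict: "t": time; "q": joint angles; "dq": joint speeds; "joint_torque": joint torques, N m; "tool_pos": TCP position; "orientation": TCP orientation; "force": force on the tool from outside, world axes, zero at the start; "wrist_torque": the same for the moment, N m; "opening": finger opening in m.
Only numpy, scipy, OpenCV 4.12 (cv2) and the standard library are available. Lean on these libraries where they do the work, as an engineer would, in place of code of your own. Each camera call takes 0.05 s, during which the arm holds its last target. There are 200 camera calls.

### The job

The length stop on the bench is one hole too short. Pinch its blue tube so that the red sprung button is pressed in, slide the tube outwards (away from its black bracket) until the button pops fully out through the very next hole, never forcing the tube hard against the button; then slide the batten along the fence until its end sits gently and flush against the orange stop plate. Let go of everything and leave the other things on the bench where they are.

Things in the scene. Friction and masses are not known exactly. Their poses are not given: they have to be found in the camera images.
- stop_bed: Length stop fixed to the bench: plywood bed, x -130 to +50, y -220 to +220 mm, top at z = 18 mm. Origin on the bench straight below the tube's axis, halfway along the bed. y runs along the tube and points OUTWARDS (the way the tube must slide); x points across, to the side where the button pokes out; z up. The tube's axis lies at x = 0, z = 70 mm.
- bracket (a point): Top centre of the black steel bracket (46 x 30 mm across, 100 mm high) at bed y = -195 mm. It holds a fixed aluminium inner tube, over which the blue tube slides.
- fence (a point): Midpoint of the inner top edge of the low dark wooden fence: 10 mm wide, 10 mm high (top 28 mm above the bench), bed x -118 to -108 mm, running along the bed's y.
- tube: Blue square tube, 30 x 30 mm outside, wall 2.5 mm; slides only along the bed's y, with some 3 N of friction, from 10 mm inwards to 90 mm outwards of its start. Origin on its axis, 70 mm above the bench, level with its first hole (bed y about -20 mm at the start); axes parallel to the bed's; it reaches y -115 to +75 mm. The orange stop plate is fixed to its outer end.
- first_hole (a point): Centre of the tube's first hole, where the button stands at the start, on the tube's +x face. Three 16 mm holes lie in a row in that face: this one and two more towards -y (towards the bracket), drilled by hand anything from 28 to 50 mm apart, not known better. The next hole reaches the button after that much outward travel.
- button: Red sprung button, a 14 mm pin with a round dome, in the inner tube at bed y = -20 mm; moves only along bed x. Origin at the dome's tip, 70 mm above the bench. Out: tip at bed x = +21, 6 mm proud of the tube's face, locking the tube (1 mm play each way); spring 3 N out, 4.8 N flush (x = +15). More than 20 N between tube and button spoils it.
- button_seat (a point): Bed x = +15 mm at the button: the tip here is flush. Fingers closing on the tube's +x and -x faces over the hole (20 N is ample) press it flush; that is enough: an outward pull of about 8 to 15 N, made slowly, then drives the dome under the tube wall within 8 mm, after which 3 to 6 N slides the tube until the button pops out of the next hole by itself and locks it.
- stop_face (a point): Point on the inner (-y) face of the orange stop plate, in the middle of the batten's lane: x -85, y +65, z -34 mm from the tube's origin. The plate is 10 mm thick, x -120 to +17 mm, z -43 to +17 mm from the tube's origin. The batten's end is to rest against this face.
- batten: Loose mid-brown wooden batten 40 (x) x 120 (y) x 28 (z) mm, 60 to 110 g, lying on the bed 1 to 6 mm off the fence, its length along the bed's y. Origin at the centre of its underside, 18 mm above the bench. Can be gripped from above across its 40 mm width.
- batten_end (a point): Centre of the batten's outer (+y) end face, the end that goes against the stop plate.
- pencil_jar: Glass jar of pencils, 72 mm across, 90 mm high (pencils to 170 mm), origin at the centre of its foot. Leave alone.
- hammer: Hammer lying on the bench, 260 mm long along its x, origin at the centre of its underside. Leave alone.
- block_plane: Wooden block plane 50 x 150 x 60 mm, length along its y, origin at the centre of its underside. Leave alone.
- offcut: Wooden offcut 50 x 80 x 30 mm, origin at the centre of its underside. Leave alone.
Mind the look-alikes: they are no part of the job. Leave any white look-alike of the batten alone.

How it is judged:
On the way, in this order (a step that is already met when the one before it is completed fails the run):
1. the tube is locked in the next hole: the button is fully out through it (y of tube in the frame of stop_bed between 0.009 and 0.015 m and x of button in the frame of stop_bed above 0.0195 m), for 0.2 s.
2. the batten's end sits flush against the stop plate (y of batten_end in the frame of tube above 0.062 m and angle between the y axis of batten and the y axis of tube, either way round below 0.05 rad), for 0.2 s.
At the end, for the whole second after the job is handed in: Button fully out (within 1.5 mm) through the hole next to its first one, tube within 3 mm of that setting; batten flat and still on the bed, within 10 mm of its lane, its end within 3 mm of the stop plate and square within 0.05 rad; all let go (all of step 1 and all of step 2 and x of batten in the frame of stop_bed between -0.095 and -0.075 m and height (world z) of batten between 0.015 and 0.021 m and angle between batten's own z axis and vertical below 0.06 rad and linear speed of each of batten, tube below 0.01 m/s); the robot touches nothing.
It fails at once if tube and button forced against each other with more than 20 N (contact force between tube and button above 20 N).
It fails at once if batten rammed into the stop with more than 25 N (contact force between batten and tube above 25 N).
It fails at once if the jar, hammer, plane or offcut moved more than 20 mm (distance of any of pencil_jar, hammer, block_plane, offcut from where it was at the start of the episode above 0.02 m).
It also fails if it takes over 53 s, if anything falls off the work surface, if the arm or the gripper's body presses on something with over 40 N, if the wrist force passes 120 N, or if a joint passes its speed limit or range.

## Working session

There is one attempt and no reset: what is moved stays moved. The work goes in short steps, Python scripts to look and compute and a shell command to move; the robot and the scene stay as the last step left them, time stands still between calls to the robot, and variables do not carry over. Pictures are saved under pics/ and viewed, about 8 in all and at most 12, crops included, and the job is handed in when it is done.

```bash
mkdir -p pics; cat > h.py <<'E'
import numpy as np, cv2
from plant import robot
from scipy.spatial.transform import Rotation as R
def shot(name,fn):
    p,d=robot.read_camera(name); cv2.imwrite(f'pics/{fn}.png',p[:,:,::-1]); np.save(f'pics/{fn}.npy',d); return p,d
def K(name):
    i=robot.camera_info(name); f=192/np.tan(np.radians(i['vertical_fov'])/2); return f,i['cx'],i['cy'],np.array(i['cam_to_world'])
def ray(name,u,v,z):
    f,cx,cy,T=K(name); d=T[:3,:3]@np.array([(u-cx)/f,-(v-cy)/f,-1]); o=T[:3,3]; return o+d*(z-o[2])/d[2]
def proj(name,P):
    f,cx,cy,T=K(name); c=np.linalg.inv(T)@np.append(P,1); return cx+f*c[0]/-c[2], cy-f*c[1]/-c[2]
def pts(name,d):
    f,cx,cy,T=K(name); v,u=np.mgrid[:384,:512]; c=np.stack([(u-cx)/f*d,-(v-cy)/f*d,-d],-1); return c@T[:3,:3].T+T[:3,3]
E
python3 - <<'E'
from h import *
for n in('scene','top'):
    print(n,robot.camera_info(n)); shot(n,n+'0')
s=robot.read_state(); print(s)
E
```

```text
scene {'vertical_fov': 52.982777786265544, 'cx': 262.92588128380925, 'cy': 194.9410131488357, 'cam_to_world': array([[-0.85752476, -0.40435707,  0.31803562,  0.91184189],
       [ 0.5143443 , -0.68598521,  0.51465935,  0.62202935],
       [ 0.01006158,  0.60491294,  0.79622805,  1.04009103],
       [ 0.        ,  0.        ,  0.        ,  1.        ]])}
top {'vertical_fov': 42.01683863081061, 'cx': 256.9754558095404, 'cy': 189.10556526701026, 'cam_to_world': array([[-0.01056994,  0.98649987, -0.16342058,  0.2962725 ],
       [-0.99991454, -0.01168502, -0.00586363,  0.02398475],
       [-0.00769404,  0.16334463,  0.98653907,  1.5036819 ],
       [ 0.        ,  0.        ,  0.        ,  1.        ]])}
{'t': 0.1, 'q': array([ 1.16662793e+00,  1.31065467e-01,  1.48912851e+00,  2.75929842e-05,
        1.52298387e+00, -8.54304899e-02]), 'dq': array([ 0.00079387, -0.00189162, -0.00087134, -0.00071662, -0.00154276,
       -0.00013244]), 'joint_torque': array([ 1.02408958e-03, -5.61343110e+01, -4.93094730e+01,  7.70687289e-02,
        2.90453970e-02, -1.00595437e-04]), 'tool_pos': array([0.1878154 , 0.56933509, 0.21772738]), 'orientation': array([-4.98492354e-01, -3.10137425e+00,  2.40497155e-03]), 'force': array([-0.65059196, -0.16003877, -0.91269952]), 'wrist_torque': array([0.0174241 , 0.00282238, 0.0350523 ]), 'opening': 0.0928852410424027}
```

View pics/scene0.png

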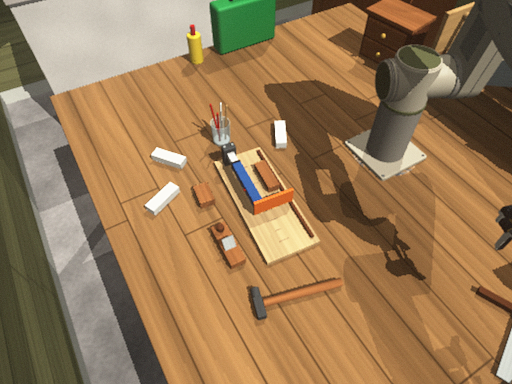

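View pics/top0.png

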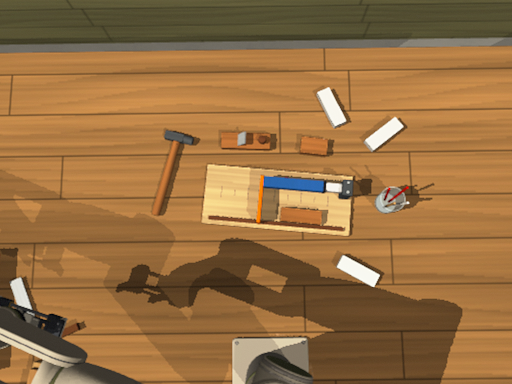

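The scene view shows the bed at about (265,205), with the blue tube, the orange plate near (272,200) and the black bracket near (230,153). In the top view the tube runs from (265,183) to (325,185), the bracket is at (347,188) and the batten at (301,215). Outwards is image left, which is world +y.

```bash
cat > meas.py <<'E'
from h import *
import sys
def measure(tag):
    out={}
    for n in('top','scene'):
        p,d=shot(n,n+tag); P=pts(n,d); hsv=cv2.cvtColor(p,cv2.COLOR_RGB2HSV); H,S,V=cv2.split(hsv)
        ok=(d>0)&(np.abs(P[...,0]-.6)<.3)&(np.abs(P[...,1])<.4)
        m=ok&(H>100)&(H<125)&(S>120)&(V>60)
        b=m&(P[...,2]>.078); q=P[b]; c=q.mean(0); w,v=np.linalg.eigh(np.cov(q[:,:2].T)); ax=v[:,1]*np.sign(v[1,1])
        print(n,'blue n',b.sum(),'c',c.round(4),'medz',np.median(q[:,2]).round(4),'yaw',np.arctan2(-ax[0],ax[1]).round(4),'ext',np.ptp((q[:,:2]-c[:2])@ax).round(4),np.ptp((q[:,:2]-c[:2])@[ax[1],-ax[0]]).round(4))
        r=cv2.minAreaRect(np.float32(q[:,:2]));print('  blue rect',r)
        o=ok&(H>5)&(H<14)&(S>200)&(V>120)&(P[...,2]>.08)
        if o.sum()>5: print('  plate top rect',cv2.minAreaRect(np.float32(P[o][:,:2])),np.median(P[o][:,2]).round(4))
        out[n]=(p,d,P,H,S,V)
    return out
E
python3 - <<'E'
from meas import *
o=measure('1')
for n in o:
    p,d,P,H,S,V=o[n]
    # bed: pale wood at z~.018
    m=((P[...,2]>.012)&(P[...,2]<.024)&(abs(P[...,0]-.6)<.3)&(abs(P[...,1])<.4)&(d>0)).astype(np.uint8)
    k,l,st,_=cv2.connectedComponentsWithStats(cv2.morphologyEx(m,cv2.MORPH_OPEN,np.ones((2,2))))
    i=1+st[1:,4].argmax(); print(n,'bed rect',cv2.minAreaRect(np.float32(P[l==i][:,:2])),np.median(P[l==i][:,2]))
    # batten by height .046
    m=((P[...,2]>.04)&(P[...,2]<.052)&(abs(P[...,0]-.6)<.3)&(abs(P[...,1])<.4)&(d>0)&(H<20)).astype(np.uint8)
    k,l,st,_=cv2.connectedComponentsWithStats(m)
    for i in range(1,k):
        if st[i,4]>60: print('  h46 comp',st[i],cv2.minAreaRect(np.float32(P[l==i][:,:2])),np.median(P[l==i][:,2]),np.median(H[l==i]),np.median(S[l==i]),np.median(V[l==i]))
    rb=(d>0)&((H<4)|(H>174))&(S>150)&(V>60)&(abs(P[...,0]-.6)<.3)&(abs(P[...,1])<.35)&(P[...,2]>.04)&(P[...,2]<.1); print('red',rb.sum(), P[rb].mean(0), np.argwhere(rb)[:8].tolist())
a=cv2.imread('pics/top1.png')[155:245,195:365]; b=cv2.imread('pics/scene1.png')[140:270,200:325]
cv2.imwrite('pics/c1.png',np.vstack([cv2.resize(a,(560,296),interpolation=2),cv2.resize(b,(560,290*2),interpolation=2)[:300]]))
E
```

```text
top blue n 638 c [ 0.5452 -0.0728  0.086 ] medz 0.086 yaw -0.1001 ext 0.1722 0.0316
  blue rect ((0.545486330986023, -0.07273387908935547), (0.1722056269645691, 0.03154125064611435), 84.21705627441406)
  plate top rect ((0.5373296737670898, -0.15389300882816315), (0.12411154061555862, 0.41348880529403687), 11.813674926757812) 0.0875
scene blue n 368 c [ 0.5484 -0.071   0.0863] medz 0.0864 yaw -0.1056 ext 0.1731 0.0306
  blue rect ((0.5471189618110657, -0.0744529440999031), (0.17302507162094116, 0.030619654804468155), 84.52237701416016)
  plate top rect ((0.506474494934082, 0.025506112724542618), (0.009936941787600517, 0.13135233521461487), 85.76634216308594) 0.084
top bed rect ((0.4453636407852173, -0.0231827050447464), (0.4412979483604431, 0.3059796094894409), 84.38674926757812) 0.019399047211236198
  h46 comp [280 207  42  18 514] ((0.45729953050613403, -0.09298519790172577), (0.11974793672561646, 0.039856426417827606), 83.68706512451172) 0.046541009157733404 13.0 181.0 189.0
red 5 [ 0.50771816 -0.33851094  0.07152699] [[195, 386], [196, 385], [196, 386], [197, 385], [198, 385]]
scene bed rect ((0.6081866025924683, 0.2348369061946869), (0.9408138394355774, 0.2887346148490906), 68.95590209960938) 0.019234020842621158
  h46 comp [254 159  25  30 348] ((0.4588559567928314, -0.0961737185716629), (0.12552358210086823, 0.04204683005809784), 84.32427215576172) 0.04719068056714504 13.0 161.5 197.0
  h46 comp [253 197  39  16  85] ((0.5064243078231812, 0.026551200076937675), (0.006976676639169455, 0.13435553014278412), 83.54472351074219) 0.04613814785649162 10.0 205.0 207.0
red 10 [ 0.53496978 -0.22238985  0.08440141] [[125, 217], [126, 217], [126, 218], [127, 217], [127, 218], [128, 218], [189, 244], [189, 245]]
```

View pics/c1.png

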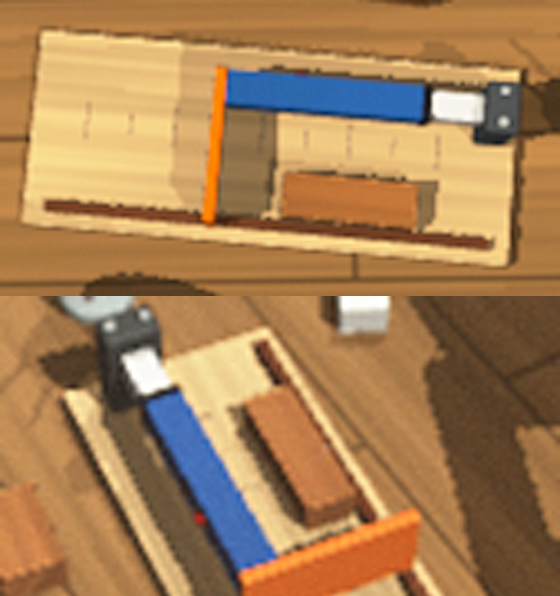

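The crops show the button as a red speck at about scene pixel (244.5,189.5) and top pixel (286.7,176.6). The batten lies free beside the fence, and the tube heads towards world +y with the plate at its outer end. Next I'll cross-check with rays and plan the approach.

```bash
cat >> h.py <<'E'
def frame():
    s=robot.read_state(); Rm=R.from_rotvec(s['orientation']).as_matrix(); return s,Rm
def plan(xyz,yb):
    """tool-frame shift (mm) to xyz in the present orientation, and twist to point down with tool y along +-yb"""
    s,Rm=frame(); 
    best=None
    for sg in(1,-1):
        y=sg*np.array([yb[0],yb[1],0]); y/=np.linalg.norm(y); z=np.array([0,0,-1.]); x=np.cross(y,z)
        G=np.stack([x,y,z],1); tw=R.from_matrix(Rm.T@G).as_rotvec(); D=G.T@(np.array(xyz)-s['tool_pos'])*1000
        print('sg',sg,'twist',tw.round(4),'shift now',(Rm.T@(np.array(xyz)-s['tool_pos'])*1000).round(1),'shift after twist',D.round(1))
    print('t',s['t'],'tcp',s['tool_pos'].round(4),'q6',s['q'][5].round(3),'F',s['force'].round(2),'open',round(s['opening'],4))
E
python3 - <<'E'
from meas import *
for u,v,n in((244.5,189.5,'scene'),(286.7,176.6,'top')): print('button',n,ray(n,u,v,.07))
# triangulate
def lr(n,u,v):
    a=ray(n,u,v,0);b=ray(n,u,v,.2);return a,(b-a)/np.linalg.norm(b-a)
a,da=lr('scene',244.5,189.5);b,db=lr('top',286.7,176.6)
A=np.stack([da,-db],1);t=np.linalg.lstsq(A,b-a,rcond=None)[0];print('tri',a+da*t[0],b+db*t[1])
# bed corners in top view (from crop), z .018
for c in((43,30),(521,69),(509,266),(23,222)):
    print('bed corner',ray('top',195+c[0]/560*170,155+c[1]/296*90,.018).round(4))
# batten top rays in top view
p=cv2.imread('pics/top1.png')[:,:,::-1];d=np.load('pics/top1.npy');P=pts('top',d)
k=(P[...,2]>.04)&(P[...,2]<.052)&(d>0);k[:207]=0;k[226:]=0;k[:,:278]=0;k[:,324:]=0
v,u=np.nonzero(k);q=np.array([ray('top',x,y,.046)[:2] for x,y in zip(u,v)]);print('batten',cv2.minAreaRect(np.float32(q)))
plan([.5495,-.048,.16],[.995,-.0995])
E
```

```text
button scene [ 0.56385017 -0.05362891  0.07      ]
button top [ 0.56971451 -0.05460174  0.07      ]
tri [ 0.56512492 -0.05115386  0.0735536 ] [ 0.56886712 -0.0543582   0.07444298]
bed corner [0.6211 0.1807 0.018 ]
bed corner [ 0.5791 -0.2582  0.018 ]
bed corner [ 0.3987 -0.2398  0.018 ]
bed corner [0.4434 0.1979 0.018 ]
batten ((0.4570016860961914, -0.09304428845643997), (0.1197311207652092, 0.040472984313964844), 83.57762908935547)
sg 1 twist [-9.0000e-04  7.0000e-04  1.3517e+00] shift now [-536.9 -473.    58.5] shift after twist [-578.4  421.2   58. ]
sg -1 twist [-7.0000e-04 -1.0000e-03 -1.7899e+00] shift now [-536.9 -473.    58.5] shift after twist [ 578.4 -421.2   58. ]
t 0.2 tcp [0.1879 0.5695 0.218 ] q6 -0.085 F [-0.33  0.07  0.19] open 0.093
```

```bash
python3 -m pendant '[{"translation":[-46,-2,3],"twist":[0,0,0.08],"grip":1},{"translation":[-46,-2,3],"twist":[0,0,0.08],"grip":1},{"translation":[-46,-2,3],"twist":[0,0,0.08],"grip":1},{"translation":[-46,-2,3],"twist":[0,0,0.08],"grip":1},{"translation":[-46,-2,3],"twist":[0,0,0.08],"grip":1},{"translation":[-46,-2,3],"twist":[0,0,0.08],"grip":1},{"translation":[-46,-2,3],"twist":[0,0,0.08],"grip":1},{"translation":[-46,-2,3],"twist":[0,0,0.08],"grip":1},{"translation":[-46,-2,3],"twist":[0,0,0.08],"grip":1},{"translation":[-46,-2,3],"twist":[0,0,0.08],"grip":1}]' 20
python3 -c "
from h import *
plan([.5483,-.0515,.16],[.9952,-.0985])"
```

```text
t: 1.2
tool_pos: [0.5284, 0.2643, 0.1842]
orientation: [-1.691, -2.645, 0.003]
force: [0.6, -0.2, 0.7]
opening: 0.0928
sg 1 twist [-2.900e-03 -4.000e-04  5.317e-01] shift now [-295.  -114.4   24.1] shift after twist [-312.3   50.9   24.2]
sg -1 twist [ 5.0000e-04 -3.9000e-03 -2.6099e+00] shift now [-295.  -114.4   24.1] shift after twist [312.3 -50.9  24.2]
t 1.2 tcp [0.5284 0.2643 0.1842] q6 -0.057 F [ 0.65 -0.23  0.71] open 0.0928
```

```bash
python3 -m pendant '[{"translation":[-40,-4,3],"twist":[0,0,0.066],"grip":1},{"translation":[-40,-4,3],"twist":[0,0,0.066],"grip":1},{"translation":[-40,-4,3],"twist":[0,0,0.066],"grip":1},{"translation":[-40,-4,3],"twist":[0,0,0.066],"grip":1},{"translation":[-40,-4,3],"twist":[0,0,0.066],"grip":1},{"translation":[-40,-4,3],"twist":[0,0,0.066],"grip":1},{"translation":[-40,-4,3],"twist":[0,0,0.066],"grip":1},{"translation":[-40,-4,3],"twist":[0,0,0.066],"grip":1},{"translation":[0,0,0],"twist":[0,0,0],"grip":1},{"translation":[0,0,0],"twist":[0,0,0],"grip":1}]'
python3 -c "
from h import *
plan([.5483,-.0515,.051],[.9952,-.0985])"
```

```text
t: 2.2
tool_pos: [0.5573, -0.0718, 0.1565]
orientation: [-2.357, -2.073, 0.008]
force: [0.9, 0.0, -0.7]
opening: 0.0927
sg 1 twist [-0.0053  0.0019 -0.0298] shift now [ 19.2 -11.  105.6] shift after twist [ 19.4 -11.  105.5]
sg -1 twist [3.0000e-03 8.2000e-03 3.1118e+00] shift now [ 19.2 -11.  105.6] shift after twist [-19.4  11.  105.5]
t 2.2 tcp [ 0.5573 -0.0718  0.1565] q6 -0.089 F [ 0.9   0.03 -0.68] open 0.0927
```

```bash
python3 -m pendant '[{"translation":[10,-5,0],"twist":[-0.002,0.001,-0.015],"grip":1},{"translation":[9,-5,5],"twist":[-0.003,0.001,-0.014],"grip":1},{"translation":[0,-1,15],"twist":[0,0,0],"grip":1},{"translation":[0,0,15],"twist":[0,0,0],"grip":1},{"translation":[0,0,15],"twist":[0,0,0],"grip":1},{"translation":[0,0,15],"twist":[0,0,0],"grip":1},{"translation":[0,0,15],"twist":[0,0,0],"grip":1},{"translation":[0,0,10],"twist":[0,0,0],"grip":1},{"translation":[0,0,5],"twist":[0,0,0],"grip":1},{"translation":[0,0,0],"twist":[0,0,0],"grip":1}]'
python3 - <<'E'
from meas import *
plan([.5483,-.0515,.051],[.9952,-.0985])
shot('scene','s2');shot('top','t2')
a=cv2.imread('pics/t2.png')[155:245,225:365]; b=cv2.imread('pics/s2.png')[130:240,200:325]
cv2.imwrite('pics/c2.png',np.hstack([cv2.resize(a,(400,400*90//140),interpolation=2),cv2.resize(b,(400,352),interpolation=2)[:257]]) if 0 else np.vstack([cv2.resize(a,(420,270),interpolation=2),cv2.resize(b,(420,330),interpolation=2)]))
E
```

```text
t: 3.2
tool_pos: [0.5447, -0.0413, 0.0492]
orientation: [-2.308, -2.123, 0.004]
force: [-1.1, -1.1, 0.1]
opening: 0.0929
sg 1 twist [-0.0059 -0.0018  0.015 ] shift now [-9.8  4.4 -1.8] shift after twist [-9.8  4.6 -1.8]
sg -1 twist [ 2.8000e-03 -9.3000e-03 -3.1266e+00] shift now [-9.8  4.4 -1.8] shift after twist [ 9.8 -4.6 -1.8]
t 3.2 tcp [ 0.5447 -0.0413  0.0492] q6 -0.087 F [-1.11 -1.1   0.11] open 0.0929
```

View pics/c2.png

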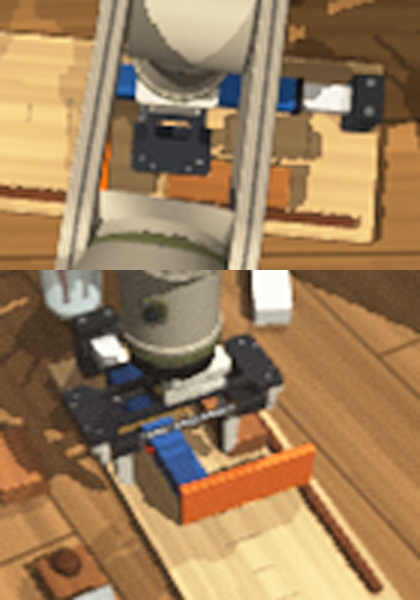

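The fingers straddle the blue tube, with the left finger near crop pixel (118,465) and the button at (150,450). The TCP is about 10 mm too far outwards, so I'll shift it before closing.

```bash
python3 -m pendant '[{"translation":[-3,1.5,-0.5],"twist":[-0.002,0,0.006],"grip":1},{"translation":[-3,1.5,-0.5],"twist":[-0.002,0,0.004],"grip":1},{"translation":[-1.5,0.5,-0.3],"twist":[-0.001,0,0.002],"grip":1},{"translation":[-0.5,0,0],"twist":[0,0,0],"grip":1},{"translation":[0,0,0],"twist":[0,0,0],"grip":1},{"translation":[0,0,0],"twist":[0,0,0],"grip":1},{"translation":[0,0,0],"twist":[0,0,0],"grip":1},{"translation":[0,0,0],"twist":[0,0,0],"grip":1},{"translation":[0,0,0],"twist":[0,0,0],"grip":1},{"translation":[0,0,0],"twist":[0,0,0],"grip":1}]'
python3 - <<'E'
from meas import *
plan([.5483,-.0515,.051],[.9952,-.0985])
s,Rm=frame()
for sgn in(1,-1): print('finger tip px',proj('scene',s['tool_pos']+Rm@[0,sgn*.047,0]),'pad at face',proj('scene',s['tool_pos']+Rm@[0,sgn*.021,-.019]))
E
```

```text
t: 4.3
tool_pos: [0.5512, -0.0514, 0.0553]
orientation: [2.324, 2.107, 0.009]
force: [-0.3, -0.1, -0.4]
opening: 0.0931
sg 1 twist [ 0.0072 -0.0011  0.0012] shift now [-0.4 -2.9  4.3] shift after twist [-0.4 -2.9  4.3]
sg -1 twist [ 1.7000e-03  1.1400e-02 -3.1404e+00] shift now [-0.4 -2.9  4.3] shift after twist [0.4 2.9 4.3]
t 4.3 tcp [ 0.5512 -0.0514  0.0553] q6 -0.09 F [-0.26 -0.09 -0.35] open 0.0931
finger tip px (np.float64(234.94784684273765), np.float64(196.02445756578652)) pad at face (np.float64(242.25075505700383), np.float64(189.68689261611354))
finger tip px (np.float64(261.5188259960252), np.float64(186.46705362235795)) pad at face (np.float64(254.26817256152543), np.float64(185.39863063847568))
```

```bash
python3 -m pendant '[{"translation":[0,-1,2],"twist":[0.003,0,0],"grip":1},{"translation":[0,-1,1],"twist":[0.003,0,0],"grip":1},{"translation":[0,0,0],"twist":[0,0,0],"grip":1},{"translation":[0,0,0],"twist":[0,0,0],"grip":-1},{"translation":[0,0,0],"twist":[0,0,0],"grip":-1},{"translation":[0,0,0],"twist":[0,0,0],"grip":-1},{"translation":[0,0,0],"twist":[0,0,0],"grip":-1},{"translation":[0,0,0],"twist":[0,0,0],"grip":-1},{"translation":[0,0,0],"twist":[0,0,0],"grip":-1},{"translation":[0,0,0],"twist":[0,0,0],"grip":-1}]' 20
python3 - <<'E'
from meas import *
plan([.5483,-.0515,.051],[.9952,-.0985])
E
```

```text
t: 5.3
tool_pos: [0.549, -0.0511, 0.052]
orientation: [-2.327, -2.111, -0.002]
force: [-0.3, 0.0, -0.5]
opening: 0.0416
sg 1 twist [ 0.0005 -0.0011  0.0013] shift now [-0.5 -0.6  1. ] shift after twist [-0.5 -0.6  1. ]
sg -1 twist [ 1.7000e-03  7.0000e-04 -3.1402e+00] shift now [-0.5 -0.6  1. ] shift after twist [0.5 0.6 1. ]
t 5.3 tcp [ 0.549  -0.0511  0.052 ] q6 -0.09 F [-0.34  0.02 -0.51] open 0.0416
```

Nicely placed; let the fingers finish closing.

```bash
python3 -m pendant '[{"translation":[0,0,0],"twist":[0,0,0],"grip":-1},{"translation":[0,0,0],"twist":[0,0,0],"grip":-1},{"translation":[0,0,0],"twist":[0,0,0],"grip":-1},{"translation":[0,0,0],"twist":[0,0,0],"grip":-1},{"translation":[0,0,0],"twist":[0,0,0],"grip":-1},{"translation":[0,0,0],"twist":[0,0,0],"grip":-1},{"translation":[0,0,0],"twist":[0,0,0],"grip":-1},{"translation":[0,0,0],"twist":[0,0,0],"grip":-1},{"translation":[0,0,0],"twist":[0,0,0],"grip":-1},{"translation":[0,0,0],"twist":[0,0,0],"grip":-1}]'
python3 - <<'E'
from meas import *
plan([.5483,-.0515,.051],[.9952,-.0985])
E
```

```text
t: 6.3
tool_pos: [0.5484, -0.0511, 0.052]
orientation: [-2.326, -2.11, -0.0]
force: [-0.6, 0.0, 0.0]
opening: 0.0301
sg 1 twist [-0.001  -0.0011  0.0012] shift now [-0.4 -0.1  1. ] shift after twist [-0.4 -0.1  1. ]
sg -1 twist [ 1.8000e-03 -1.5000e-03 -3.1404e+00] shift now [-0.4 -0.1  1. ] shift after twist [0.4 0.1 1. ]
t 6.3 tcp [ 0.5484 -0.0511  0.052 ] q6 -0.09 F [-0.62  0.04  0.02] open 0.0301
```

Opening is 30.1 mm, so the button is flush. Gentle pull.

```bash
python3 -m pendant '[{"translation":[0.4,0,0],"twist":[0,0,0],"grip":-1},{"translation":[0.4,0,0],"twist":[0,0,0],"grip":-1},{"translation":[0.4,0,0],"twist":[0,0,0],"grip":-1},{"translation":[0.4,0,0],"twist":[0,0,0],"grip":-1},{"translation":[0.4,0,0],"twist":[0,0,0],"grip":-1},{"translation":[0.4,0,0],"twist":[0,0,0],"grip":-1},{"translation":[0.4,0,0],"twist":[0,0,0],"grip":-1},{"translation":[0.4,0,0],"twist":[0,0,0],"grip":-1},{"translation":[0.4,0,0],"twist":[0,0,0],"grip":-1},{"translation":[0.4,0,0],"twist":[0,0,0],"grip":-1}]'
python3 - <<'E'
from meas import *
plan([.5483,-.0515,.051],[.9952,-.0985])
E
```

```text
t: 7.3
tool_pos: [0.5484, -0.0509, 0.052]
orientation: [2.327, 2.107, -0.006]
force: [-1.3, -5.8, -0.8]
opening: 0.0297
sg 1 twist [-0.001   0.0046 -0.0002] shift now [-0.6 -0.1  1. ] shift after twist [-0.6 -0.1  1. ]
sg -1 twist [7.3000e-03 1.6000e-03 3.1414e+00] shift now [-0.6 -0.1  1. ] shift after twist [0.6 0.1 1. ]
t 7.3 tcp [ 0.5484 -0.0509  0.052 ] q6 -0.082 F [-1.27 -5.78 -0.75] open 0.0297
```

```bash
python3 -m pendant '[{"translation":[0.5,0,0],"twist":[0,0,0],"grip":-1},{"translation":[0.6,0,0],"twist":[0,0,0],"grip":-1},{"translation":[0.7,0,0],"twist":[0,0,0],"grip":-1},{"translation":[0.7,0,0],"twist":[0,0,0],"grip":-1},{"translation":[0.7,0,0],"twist":[0,0,0],"grip":-1},{"translation":[0.7,0,0],"twist":[0,0,0],"grip":-1},{"translation":[0.7,0,0],"twist":[0,0,0],"grip":-1},{"translation":[0.7,0,0],"twist":[0,0,0],"grip":-1},{"translation":[0.7,0,0],"twist":[0,0,0],"grip":-1},{"translation":[0.7,0,0],"twist":[0,0,0],"grip":-1}]'
python3 - <<'E'
from meas import *
plan([.5483,-.0515,.051],[.9952,-.0985])
E
```

```text
t: 8.3
tool_pos: [0.5486, -0.0493, 0.052]
orientation: [2.325, 2.101, -0.015]
force: [-0.6, -4.8, -0.2]
opening: 0.0298
sg 1 twist [-0.001   0.0121 -0.0024] shift now [-2.2 -0.1  1.1] shift after twist [-2.2 -0.1  1. ]
sg -1 twist [1.9000e-02 1.6000e-03 3.1392e+00] shift now [-2.2 -0.1  1.1] shift after twist [2.2 0.1 1. ]
t 8.3 tcp [ 0.5486 -0.0493  0.052 ] q6 -0.069 F [-0.59 -4.82 -0.17] open 0.0298
```

```bash
python3 -m pendant '[{"translation":[0.8,0,0],"twist":[0,0.002,0],"grip":-1},{"translation":[0.8,0,0],"twist":[0,0.002,0],"grip":-1},{"translation":[0.8,0,0],"twist":[0,0.002,0],"grip":-1},{"translation":[0.8,0,0],"twist":[0,0.002,0],"grip":-1},{"translation":[0.8,0,0],"twist":[0,0.002,0],"grip":-1},{"translation":[0.8,0,0],"twist":[0,0.002,0],"grip":-1},{"translation":[0.8,0,0],"twist":[0,0.002,0],"grip":-1},{"translation":[0.8,0,0],"twist":[0,0.002,0],"grip":-1},{"translation":[0.8,0,0],"twist":[0,0.002,0],"grip":-1},{"translation":[0.8,0,0],"twist":[0,0.002,0],"grip":-1}]'
python3 - <<'E'
from meas import *
plan([.5483,-.0515,.051],[.9952,-.0985])
E
```

```text
t: 9.3
tool_pos: [0.5487, -0.0479, 0.052]
orientation: [2.33, 2.105, -0.004]
force: [-0.5, -7.3, -0.1]
opening: 0.0297
sg 1 twist [-0.001   0.003  -0.0025] shift now [-3.6 -0.1  1. ] shift after twist [-3.6 -0.1  1. ]
sg -1 twist [4.7000e-03 1.5000e-03 3.1391e+00] shift now [-3.6 -0.1  1. ] shift after twist [3.6 0.1 1. ]
t 9.3 tcp [ 0.5487 -0.0479  0.052 ] q6 -0.076 F [-0.54 -7.35 -0.06] open 0.0297
```

```bash
python3 -m pendant '[{"translation":[1,0,0],"twist":[0,0.002,0],"grip":-1},{"translation":[1,0,0],"twist":[0,0.002,0],"grip":-1},{"translation":[1,0,0],"twist":[0,0.002,0],"grip":-1},{"translation":[1,0,0],"twist":[0,0.002,0],"grip":-1},{"translation":[1,0,0],"twist":[0,0.002,0],"grip":-1},{"translation":[1,0,0],"twist":[0,0.002,0],"grip":-1},{"translation":[1,0,0],"twist":[0,0.002,0],"grip":-1},{"translation":[1,0,0],"twist":[0,0.002,0],"grip":-1},{"translation":[1,0,0],"twist":[0,0.002,0],"grip":-1},{"translation":[1,0,0],"twist":[0,0.002,0],"grip":-1}]'
python3 - <<'E'
from meas import *
plan([.5483,-.0515,.051],[.9952,-.0985])
E
```

```text
t: 10.3
tool_pos: [0.5488, -0.0475, 0.052]
orientation: [-2.33, -2.105, 0.0]
force: [-0.1, -7.7, 0.4]
opening: 0.0297
sg 1 twist [-0.001  -0.0008 -0.0026] shift now [-4.  -0.1  1. ] shift after twist [-4.  -0.1  1. ]
sg -1 twist [-1.200e-03  1.500e-03  3.139e+00] shift now [-4.  -0.1  1. ] shift after twist [4.  0.1 1. ]
t 10.3 tcp [ 0.5488 -0.0475  0.052 ] q6 -0.079 F [-0.06 -7.73  0.42] open 0.0297
```

```bash
python3 -m pendant '[{"translation":[1.3,0,0],"twist":[0,0.001,0],"grip":-1},{"translation":[1.4,0,0],"twist":[0,0.001,0],"grip":-1},{"translation":[1.5,0,0],"twist":[0,0.001,0],"grip":-1},{"translation":[1.5,0,0],"twist":[0,0.001,0],"grip":-1},{"translation":[1.5,0,0],"twist":[0,0.001,0],"grip":-1},{"translation":[1.5,0,0],"twist":[0,0.001,0],"grip":-1},{"translation":[1.5,0,0],"twist":[0,0.001,0],"grip":-1},{"translation":[1.5,0,0],"twist":[0,0.001,0],"grip":-1},{"translation":[1.5,0,0],"twist":[0,0.001,0],"grip":-1},{"translation":[1.5,0,0],"twist":[0,0.001,0],"grip":-1}]'
python3 - <<'E'
from meas import *
plan([.5483,-.0515,.051],[.9952,-.0985])
E
```

```text
t: 11.3
tool_pos: [0.5488, -0.0473, 0.052]
orientation: [2.328, 2.099, -0.015]
force: [-1.7, -10.6, 0.1]
opening: 0.0302
sg 1 twist [-0.0013  0.0117 -0.0051] shift now [-4.2 -0.   1.1] shift after twist [-4.2 -0.1  1. ]
sg -1 twist [1.8400e-02 2.0000e-03 3.1364e+00] shift now [-4.2 -0.   1.1] shift after twist [4.2 0.1 1. ]
t 11.3 tcp [ 0.5488 -0.0473  0.052 ] q6 -0.063 F [ -1.71 -10.58   0.13] open 0.0302
```

```bash
python3 -m pendant '[{"translation":[1.8,0,0],"twist":[0,0.003,0],"grip":-1},{"translation":[1.9,0,0],"twist":[0,0.003,0],"grip":-1},{"translation":[1.9,0,0],"twist":[0,0.003,0],"grip":-1},{"translation":[1.9,0,0],"twist":[0,0.003,0],"grip":-1},{"translation":[1.9,0,0],"twist":[0,0.003,0],"grip":-1},{"translation":[1.9,0,0],"twist":[0,0.003,0],"grip":-1},{"translation":[1.9,0,0],"twist":[0,0.003,0],"grip":-1},{"translation":[1.9,0,0],"twist":[0,0.003,0],"grip":-1},{"translation":[1.9,0,0],"twist":[0,0.003,0],"grip":-1},{"translation":[1.9,0,0],"twist":[0,0.003,0],"grip":-1}]'
python3 - <<'E'
from meas import *
plan([.5483,-.0515,.051],[.9952,-.0985])
E
```

```text
t: 12.3
tool_pos: [0.5489, -0.0459, 0.052]
orientation: [2.333, 2.098, -0.012]
force: [-1.9, -11.8, 1.2]
opening: 0.0295
sg 1 twist [-0.0018  0.0085 -0.0072] shift now [-5.6 -0.   1.1] shift after twist [-5.6 -0.   1. ]
sg -1 twist [1.3400e-02 2.8000e-03 3.1344e+00] shift now [-5.6 -0.   1.1] shift after twist [5.6 0.  1. ]
t 12.3 tcp [ 0.5489 -0.0459  0.052 ] q6 -0.062 F [ -1.94 -11.84   1.2 ] open 0.0295
```

```bash
python3 -m pendant '[{"translation":[2,0,0],"twist":[0,0.003,0.001],"grip":-1},{"translation":[2,0,0],"twist":[0,0.003,0.001],"grip":-1},{"translation":[2,0,0],"twist":[0,0.003,0.001],"grip":-1},{"translation":[2,0,0],"twist":[0,0.003,0.001],"grip":-1},{"translation":[2,0,0],"twist":[0,0.003,0.001],"grip":-1},{"translation":[2,0,0],"twist":[0,0.003,0.001],"grip":-1},{"translation":[2,0,0],"twist":[0,0.003,0.001],"grip":-1},{"translation":[2,0,0],"twist":[0,0.003,0.001],"grip":-1},{"translation":[2,0,0],"twist":[0,0.003,0.001],"grip":-1},{"translation":[1,0,0],"twist":[0,0.003,0.001],"grip":-1}]'
python3 - <<'E'
from meas import *
plan([.5483,-.0515,.051],[.9952,-.0985])
o=measure('3')
E
```

```text
t: 13.3
tool_pos: [0.5489, -0.046, 0.052]
orientation: [2.342, 2.088, -0.012]
force: [-2.0, -5.0, 0.0]
opening: 0.0296
sg 1 twist [-0.0023  0.0086 -0.0161] shift now [-5.5  0.1  1.1] shift after twist [-5.5 -0.   1. ]
sg -1 twist [0.0135 0.0035 3.1255] shift now [-5.5  0.1  1.1] shift after twist [5.5 0.  1. ]
t 13.3 tcp [ 0.5489 -0.046   0.052 ] q6 -0.053 F [-2.02 -5.01  0.01] open 0.0296
top blue n 171 c [ 0.5444 -0.0709  0.0873] medz 0.086 yaw -0.0891 ext 0.1648 0.0411
  blue rect ((0.5397611856460571, -0.06994710117578506), (0.1648145467042923, 0.04112199321389198), 84.84896087646484)
scene blue n 173 c [ 0.5534 -0.0235  0.0898] medz 0.0864 yaw -0.1024 ext 0.169 0.0495
  blue rect ((0.5588172674179077, -0.06768930703401566), (0.16856743395328522, 0.048407092690467834), 86.63504028320312)
  plate top rect ((0.5215285420417786, 0.029021991416811943), (0.011297245509922504, 0.10487151145935059), 84.96587371826172) 0.0867
```

```bash
cat > plate.py <<'E'
from h import *
def plate(fn,n='scene'):
    p=cv2.imread(f'pics/{fn}.png');d=np.load(f'pics/{fn}.npy');H,S,V=cv2.split(cv2.cvtColor(p,cv2.COLOR_BGR2HSV));P=pts(n,d)
    X=(P-[.5503,-.0315,0])@np.array([[.9952,-.0985,0],[.0985,.9952,0],[0,0,1]]).T*1000
    m=(d>0)&(H>5)&(H<14)&(S>190)&(X[...,0]>-110)&(X[...,0]<-20)&(abs(X[...,1]-70)<60)&(X[...,2]>35)&(X[...,2]<82)
    r=(d>0)&((H<4)|(H>174))&(S>130)&(V>60)&(abs(X[...,0]-15)<20)&(abs(X[...,1]+20)<30)&(X[...,2]>40)
    print(fn,'plate outer-face y',np.median(X[m][:,1]).round(2),m.sum(),'red',r.sum(),X[r].mean(0).round(1) if r.any() else '')
E
python3 - <<'E'
from plate import *
for f in('scene0','scene1','s2','scene3'): plate(f)
b=cv2.imread('pics/scene3.png')[130:240,200:325]
cv2.imwrite('pics/c3.png',cv2.resize(b,(625,550),interpolation=2))
E
```

```text
scene0 plate outer-face y 54.33 216 red 4 [ 17.5 -16.1  76.2]
scene1 plate outer-face y 54.15 221 red 5 [ 17.4 -18.8  74.7]
s2 plate outer-face y 53.93 219 red 4 [ 17.7 -15.6  76.9]
scene3 plate outer-face y 58.89 215 red 0
```

View pics/c3.png

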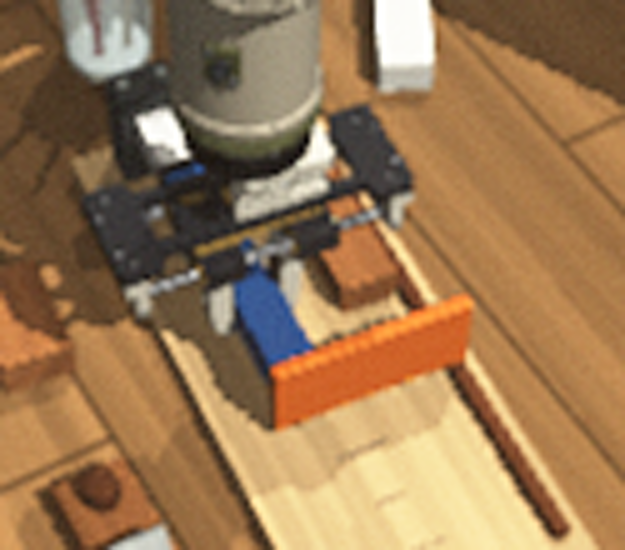

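The pads grip the tube with the button hidden between them. The plate has moved out 4.8 mm, matching the gripper's 5.2 mm, so there is no slip. I'll pull a bit harder.

```bash
python3 -m pendant '[{"translation":[1.5,0,0],"twist":[0,0.003,-0.002],"grip":-1},{"translation":[2,0,0],"twist":[0,0.003,-0.002],"grip":-1},{"translation":[2.3,0,0],"twist":[0,0.003,-0.002],"grip":-1},{"translation":[2.3,0,0],"twist":[0,0.003,-0.002],"grip":-1},{"translation":[2.3,0,0],"twist":[0,0.003,-0.002],"grip":-1},{"translation":[2.3,0,0],"twist":[0,0.003,-0.002],"grip":-1},{"translation":[2.3,0,0],"twist":[0,0.003,-0.002],"grip":-1},{"translation":[2.3,0,0],"twist":[0,0.003,-0.002],"grip":-1},{"translation":[2.3,0,0],"twist":[0,0.003,-0.002],"grip":-1},{"translation":[2.3,0,0],"twist":[0,0.003,-0.002],"grip":-1}]'
python3 - <<'E'
from plate import *
plan([.5483,-.0515,.051],[.9952,-.0985])
E
```

```text
t: 14.4
tool_pos: [0.55, -0.0355, 0.0521]
orientation: [-2.322, -2.111, -0.001]
force: [-1.1, -6.2, -0.1]
opening: 0.0298
sg 1 twist [-0.0023 -0.0033  0.0035] shift now [-16.1  -0.1   1. ] shift after twist [-16.1  -0.1   1.1]
sg -1 twist [ 0.0051 -0.0036 -3.1381] shift now [-16.1  -0.1   1. ] shift after twist [16.1  0.1  1.1]
t 14.4 tcp [ 0.55   -0.0355  0.0521] q6 -0.066 F [-1.05 -6.2  -0.14] open 0.0298
```

Through: 15.7 mm of travel so far. Continue gently.

```bash
python3 -m pendant '[{"translation":[1.3,0,0],"twist":[0,0,0],"grip":-1},{"translation":[1.3,0,0],"twist":[0,0,0],"grip":-1},{"translation":[1.3,0,0],"twist":[0,0,0],"grip":-1},{"translation":[1.3,0,0],"twist":[0,0,0],"grip":-1},{"translation":[1.3,0,0],"twist":[0,0,0],"grip":-1},{"translation":[1.3,0,0],"twist":[0,0,0],"grip":-1},{"translation":[1.3,0,0],"twist":[0,0,0],"grip":-1},{"translation":[1.3,0,0],"twist":[0,0,0],"grip":-1},{"translation":[1,0,0],"twist":[0,0,0],"grip":-1},{"translation":[0.8,0,0],"twist":[0,0,0],"grip":-1}]'
python3 - <<'E'
from plate import *
plan([.5483,-.0515,.051],[.9952,-.0985])
E
```

```text
t: 15.4
tool_pos: [0.5507, -0.0285, 0.052]
orientation: [2.326, 2.109, -0.008]
force: [-1.5, -6.3, -0.2]
opening: 0.03
sg 1 twist [-0.0021  0.0054  0.0008] shift now [-23.1  -0.1   1.1] shift after twist [-23.2  -0.1   1. ]
sg -1 twist [-0.0085 -0.0033 -3.1408] shift now [-23.1  -0.1   1.1] shift after twist [23.2  0.1  1. ]
t 15.4 tcp [ 0.5507 -0.0285  0.052 ] q6 -0.041 F [-1.46 -6.34 -0.24] open 0.03
```

```bash
python3 -m pendant '[{"translation":[1.2,0,0],"twist":[0,0.001,0],"grip":-1},{"translation":[1.2,0,0],"twist":[0,0.001,0],"grip":-1},{"translation":[1.2,0,0],"twist":[0,0.001,0],"grip":-1},{"translation":[1.2,0,0],"twist":[0,0.001,0],"grip":-1},{"translation":[1.2,0,0],"twist":[0,0.001,0],"grip":-1},{"translation":[1.2,0,0],"twist":[0,0.001,0],"grip":-1},{"translation":[1.1,0,0],"twist":[0,0.001,0],"grip":-1},{"translation":[1,0,0],"twist":[0,0.001,0],"grip":-1},{"translation":[0.9,0,0],"twist":[0,0.001,0],"grip":-1},{"translation":[0.8,0,0],"twist":[0,0.001,0],"grip":-1}]'
python3 - <<'E'
from plate import *
plan([.5483,-.0515,.051],[.9952,-.0985]);shot('scene','s4');plate('s4')
E
```

```text
t: 16.4
tool_pos: [0.5517, -0.0179, 0.052]
orientation: [-2.325, -2.108, -0.001]
force: [-1.0, -7.5, 0.7]
opening: 0.0297
sg 1 twist [-0.002  -0.0027  0.001 ] shift now [-33.8  -0.1   0.9] shift after twist [-33.8  -0.1   1. ]
sg -1 twist [ 0.0043 -0.0032 -3.1406] shift now [-33.8  -0.1   0.9] shift after twist [33.8  0.1  1. ]
t 16.4 tcp [ 0.5517 -0.0179  0.052 ] q6 -0.03 F [-1.01 -7.48  0.75] open 0.0297
s4 plate outer-face y 86.97 212 red 0
```

```bash
python3 -m pendant '[{"translation":[0.9,0,0],"twist":[0,0,0],"grip":-1},{"translation":[0.9,0,0],"twist":[0,0,0],"grip":-1},{"translation":[0.9,0,0],"twist":[0,0,0],"grip":-1},{"translation":[0.9,0,0],"twist":[0,0,0],"grip":-1},{"translation":[0.9,0,0],"twist":[0,0,0],"grip":-1},{"translation":[0,0,0],"twist":[0,0,0],"grip":-1},{"translation":[0,0,0],"twist":[0,0,0],"grip":-1},{"translation":[0,0,0],"twist":[0,0,0],"grip":-1},{"translation":[0,0,0],"twist":[0,0,0],"grip":-1},{"translation":[0,0,0],"twist":[0,0,0],"grip":-1}]'
python3 - <<'E'
from plate import *
plan([.5483,-.0515,.051],[.9952,-.0985]);shot('scene','s5');plate('s5');shot('top','t5')
a=cv2.imread('pics/t5.png')[155:225,255:365]; b=cv2.imread('pics/s5.png')[140:225,205:305]
cv2.imwrite('pics/c5.png',np.vstack([cv2.resize(a,(400,254),interpolation=2),cv2.resize(b,(400,340),interpolation=2)]))
E
```

```text
t: 17.45
tool_pos: [0.5517, -0.018, 0.0521]
orientation: [2.329, 2.108, -0.007]
force: [-0.9, -3.4, -0.5]
opening: 0.0299
sg 1 twist [-0.0024  0.0035 -0.0008] shift now [-33.6  -0.    1.2] shift after twist [-33.6  -0.1   1.1]
sg -1 twist [0.0055 0.0037 3.1407] shift now [-33.6  -0.    1.2] shift after twist [33.6  0.1  1.1]
t 17.45 tcp [ 0.5517 -0.018   0.0521] q6 -0.022 F [-0.85 -3.39 -0.47] open 0.0299
s5 plate outer-face y 86.91 211 red 0
```

View pics/c5.png

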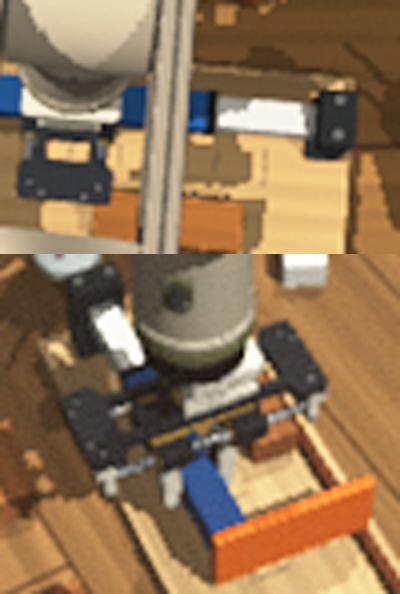

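The tube has stalled with the plate 32.8 mm out, so it appears locked in the next hole. I'll release and lift, then check.

```bash
python3 -m pendant '[{"translation":[0,0,0],"twist":[0,0,0],"grip":0.3},{"translation":[0,0,0],"twist":[0,0,0],"grip":0.3},{"translation":[0,0,0],"twist":[0,0,0],"grip":0.3},{"translation":[0,0,0],"twist":[0,0,0],"grip":0.3},{"translation":[0,0,0],"twist":[0,0,0],"grip":0.3},{"translation":[0,0,-10],"twist":[0,0,0],"grip":0.3},{"translation":[0,0,-15],"twist":[0,0,0],"grip":0.3},{"translation":[0,0,-20],"twist":[0,0,0],"grip":0.3},{"translation":[0,0,-15],"twist":[0,0,0],"grip":0.3},{"translation":[0,0,-5],"twist":[0,0,0],"grip":0.3}]' 15
python3 - <<'E'
from plate import *
plan([.4577,-.0942,.11],[.9952,-.0985]);shot('scene','s6');plate('s6');shot('top','t6')
E
```

```text
t: 18.55
tool_pos: [0.5517, -0.0161, 0.1226]
orientation: [-2.327, -2.108, 0.004]
force: [-0.3, 0.3, -0.0]
opening: 0.0606
sg 1 twist [-0.0029  0.0009 -0.0002] shift now [-87.  -85.8  12.9] shift after twist [-87.  -85.9  12.6]
sg -1 twist [1.4000e-03 4.5000e-03 3.1414e+00] shift now [-87.  -85.8  12.9] shift after twist [87.  85.9 12.6]
t 18.55 tcp [ 0.5517 -0.0161  0.1226] q6 -0.022 F [-0.28  0.26 -0.02] open 0.0606
s6 plate outer-face y 86.78 210 red 0
```

```bash
python3 -m pendant '[{"translation":[-14,-14,0],"twist":[0,0,0],"grip":0.3},{"translation":[-14,-14,0],"twist":[0,0,0],"grip":0.3},{"translation":[-14,-14,0],"twist":[0,0,0],"grip":0.3},{"translation":[-14,-14,0],"twist":[0,0,0],"grip":0.3},{"translation":[-12,-12,0],"twist":[0,0,0],"grip":0.3},{"translation":[-8,-8,0],"twist":[0,0,0],"grip":0.3},{"translation":[-4,-4,0],"twist":[0,0,0],"grip":0.3},{"translation":[-1,-1,0],"twist":[0,0,0],"grip":0.3},{"translation":[0,0,0],"twist":[0,0,0],"grip":0.3},{"translation":[0,0,0],"twist":[0,0,0],"grip":0.3}]' 15
python3 - <<'E'
from plate import *
plan([.4577,-.0942,.032],[.9952,-.0985]);shot('scene','s7');plate('s7');shot('top','t7')
a=cv2.imread('pics/t7.png')[155:245,225:365]; b=cv2.imread('pics/s7.png')[140:240,205:305]
cv2.imwrite('pics/c7.png',np.hstack([cv2.resize(a,(400,257),interpolation=2),cv2.resize(b,(400,400),interpolation=2)[:257]]) if 0 else np.vstack([cv2.resize(a,(400,257),interpolation=2),cv2.resize(b,(400,340),interpolation=2)]))
E
```

```text
t: 19.65
tool_pos: [0.4576, -0.0896, 0.1174]
orientation: [-2.322, -2.105, 0.008]
force: [-0.0, -0.2, 1.0]
opening: 0.0605
sg 1 twist [-0.0088 -0.0008  0.0007] shift now [-4.6  1.3 85.4] shift after twist [-4.6  0.6 85.4]
sg -1 twist [ 1.2000e-03 -1.3900e-02 -3.1408e+00] shift now [-4.6  1.3 85.4] shift after twist [ 4.6 -0.6 85.4]
t 19.65 tcp [ 0.4576 -0.0896  0.1174] q6 -0.204 F [-0.03 -0.15  0.99] open 0.0605
s7 plate outer-face y 87.01 215 red 4 [ 17.4 -16.4  75.9]
```

View pics/c7.png

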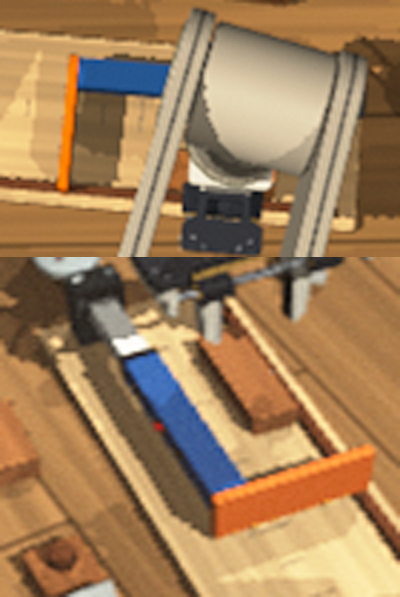

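The red button shows again at crop pixel (158,428), which is bed (17,-16,76), exactly its start reading. The tube is locked with the plate about 33 mm further out. The batten at (255,385) hasn't moved. Descending.

```bash
python3 -m pendant '[{"translation":[-1,0.5,12],"twist":[-0.004,0,0],"grip":0.3},{"translation":[-1,0,14],"twist":[-0.002,0,0],"grip":0.3},{"translation":[0,0,14],"twist":[0,0,0],"grip":0.3},{"translation":[0,0,14],"twist":[0,0,0],"grip":0.3},{"translation":[0,0,11],"twist":[0,0,0],"grip":0.3},{"translation":[0,0,7],"twist":[0,0,0],"grip":0.3},{"translation":[0,0,3],"twist":[0,0,0],"grip":0.3},{"translation":[0,0,0],"twist":[0,0,0],"grip":0.3},{"translation":[0,0,0],"twist":[0,0,0],"grip":0.3},{"translation":[0,0,0],"twist":[0,0,0],"grip":0.3}]' 15
python3 - <<'E'
from plate import *
plan([.4577,-.0942,.033],[.9952,-.0985])
E
```

```text
t: 20.75
tool_pos: [0.4587, -0.0905, 0.0364]
orientation: [-2.323, -2.112, 0.0]
force: [0.5, 0.2, 0.7]
opening: 0.0604
sg 1 twist [-0.0014 -0.0009  0.0035] shift now [-3.8 -0.6  3.4] shift after twist [-3.8 -0.6  3.4]
sg -1 twist [ 1.4000e-03 -2.2000e-03 -3.1381e+00] shift now [-3.8 -0.6  3.4] shift after twist [3.8 0.6 3.4]
t 20.75 tcp [ 0.4587 -0.0905  0.0364] q6 -0.21 F [0.47 0.22 0.66] open 0.0604
```

```bash
python3 -m pendant '[{"translation":[0,-0.4,1.5],"twist":[0,0,0.002],"grip":0.3},{"translation":[0,0,0.5],"twist":[0,0,0.001],"grip":0.3},{"translation":[0,0,0],"twist":[0,0,0],"grip":-1},{"translation":[0,0,0],"twist":[0,0,0],"grip":-1},{"translation":[0,0,0],"twist":[0,0,0],"grip":-1},{"translation":[0,0,0],"twist":[0,0,0],"grip":-1},{"translation":[0,0,0],"twist":[0,0,0],"grip":-1},{"translation":[0,0,0],"twist":[0,0,0],"grip":-1},{"translation":[0,0,0],"twist":[0,0,0],"grip":-1},{"translation":[0,0,0],"twist":[0,0,0],"grip":-1}]' 10
python3 - <<'E'
from plate import *
plan([.4577,-.0942,.033],[.9952,-.0985])
E
```

```text
t: 21.75
tool_pos: [0.4596, -0.0909, 0.0359]
orientation: [2.327, 2.109, 0.002]
force: [0.4, 0.6, -0.8]
opening: 0.0399
sg 1 twist [ 0.0017 -0.0002  0.0002] shift now [-3.4 -1.6  2.9] shift after twist [-3.4 -1.6  2.9]
sg -1 twist [ 3.0000e-04  2.6000e-03 -3.1414e+00] shift now [-3.4 -1.6  2.9] shift after twist [3.4 1.6 2.9]
t 21.75 tcp [ 0.4596 -0.0909  0.0359] q6 -0.207 F [ 0.42  0.55 -0.76] open 0.0399
```

```bash
python3 -m pendant '[{"translation":[4,0,0],"twist":[0,0,0],"grip":-1},{"translation":[8,0,0],"twist":[0,0,0],"grip":-1},{"translation":[10,0,0],"twist":[0,0,0],"grip":-1},{"translation":[10,0,0],"twist":[0,0,0],"grip":-1},{"translation":[10,0,0],"twist":[0,0,0],"grip":-1},{"translation":[8,0,0],"twist":[0,0,0],"grip":-1},{"translation":[6,0,0],"twist":[0,0,0],"grip":-1},{"translation":[4,0,0],"twist":[0,0,0],"grip":-1},{"translation":[2,0,0],"twist":[0,0,0],"grip":-1},{"translation":[0,0,0],"twist":[0,0,0],"grip":-1}]' 10
cat > gap.py <<'E'
from plate import *
def gap(tag):
    n='scene';shot(n,tag);plate(tag)
    s,Rm=frame();r=s['tool_pos']-[.5503,-.0315,0];print('tool bed',np.array([.9952*r[0]-.0985*r[1],.0985*r[0]+.9952*r[1],r[2]]).round(4)*1000)
    p=cv2.imread(f'pics/{tag}.png');d=np.load(f'pics/{tag}.npy');P=pts(n,d);H,S,V=cv2.split(cv2.cvtColor(p,cv2.COLOR_BGR2HSV))
    X=(P-[.5503,-.0315,0])@np.array([[.9952,-.0985,0],[.0985,.9952,0],[0,0,1]]).T*1000
    m=(d>0)&(X[...,0]>-103)&(X[...,0]<-67)&(X[...,1]<80)&(X[...,1]>-150)&(abs(X[...,2]-46)<3)&(H<25)&(S>100)
    if m.sum()>5: print('batten top y',np.percentile(X[m][:,1],[2,98]).round(1),m.sum())
E
python3 - <<'E'
from gap import *
plan([.4577,-.0942,.033],[.9952,-.0985]);gap('s8')
E
```

```text
t: 22.75
tool_pos: [0.4662, -0.0227, 0.0359]
orientation: [2.326, 2.111, 0.002]
force: [-0.5, -0.5, 0.3]
opening: 0.0398
sg 1 twist [ 0.0017 -0.0002  0.0017] shift now [-72.   -1.5   2.8] shift after twist [-72.   -1.4   2.9]
sg -1 twist [ 3.0000e-04  2.6000e-03 -3.1398e+00] shift now [-72.   -1.5   2.8] shift after twist [72.   1.4  2.9]
t 22.75 tcp [ 0.4662 -0.0227  0.0359] q6 -0.062 F [-0.52 -0.54  0.28] open 0.0398
s8 plate outer-face y 86.97 209 red 2 [ 18.1 -18.5  78.9]
tool bed [-84.6   0.4  35.9]
batten top y [-18.9  50. ] 137
```

```bash
python3 -m pendant '[{"translation":[1.5,0,0],"twist":[0,0,0],"grip":-1},{"translation":[1.5,0,0],"twist":[0,0,0],"grip":-1},{"translation":[1.5,0,0],"twist":[0,0,0],"grip":-1},{"translation":[1.5,0,0],"twist":[0,0,0],"grip":-1},{"translation":[1.3,0,0],"twist":[0,0,0],"grip":-1},{"translation":[1.2,0,0],"twist":[0,0,0],"grip":-1},{"translation":[1.2,0,0],"twist":[0,0,0],"grip":-1},{"translation":[1.2,0,0],"twist":[0,0,0],"grip":-1},{"translation":[1,0,0],"twist":[0,0,0],"grip":-1},{"translation":[1,0,0],"twist":[0,0,0],"grip":-1}]' 10
python3 - <<'E'
from gap import *
plan([.4577,-.0942,.033],[.9952,-.0985])
E
```

```text
t: 23.8
tool_pos: [0.4675, -0.0101, 0.0359]
orientation: [2.327, 2.108, 0.002]
force: [-1.6, -0.5, 0.5]
opening: 0.0398
sg 1 twist [ 0.0018  0.0003 -0.0001] shift now [-84.6  -1.5   2.9] shift after twist [-84.6  -1.5   2.9]
sg -1 twist [ 5.0000e-04 -2.8000e-03  3.1414e+00] shift now [-84.6  -1.5   2.9] shift after twist [84.6  1.5  2.9]
t 23.8 tcp [ 0.4675 -0.0101  0.0359] q6 -0.032 F [-1.63 -0.48  0.49] open 0.0398
```

12.6 mm more; about 8 mm left. Small steps.

```bash
python3 -m pendant '[{"translation":[0.9,0,0],"twist":[0,0,0],"grip":-1},{"translation":[0.9,0,0],"twist":[0,0,0],"grip":-1},{"translation":[0.8,0,0],"twist":[0,0,0],"grip":-1},{"translation":[0.8,0,0],"twist":[0,0,0],"grip":-1},{"translation":[0.7,0,0],"twist":[0,0,0],"grip":-1},{"translation":[0.7,0,0],"twist":[0,0,0],"grip":-1},{"translation":[0.7,0,0],"twist":[0,0,0],"grip":-1},{"translation":[0.7,0,0],"twist":[0,0,0],"grip":-1},{"translation":[0.7,0,0],"twist":[0,0,0],"grip":-1},{"translation":[0.7,0,0],"twist":[0,0,0],"grip":-1}]' 10
python3 - <<'E'
from gap import *
plan([.4577,-.0942,.033],[.9952,-.0985]);gap('s9')
E
```

```text
t: 24.8
tool_pos: [0.4683, -0.0019, 0.0359]
orientation: [2.327, 2.108, 0.001]
force: [0.1, -1.2, 0.1]
opening: 0.0399
sg 1 twist [ 0.0017  0.0003 -0.0001] shift now [-92.9  -1.5   2.9] shift after twist [-92.9  -1.5   2.9]
sg -1 twist [ 5.0000e-04 -2.7000e-03  3.1415e+00] shift now [-92.9  -1.5   2.9] shift after twist [92.9  1.5  2.9]
t 24.8 tcp [ 0.4683 -0.0019  0.0359] q6 -0.014 F [ 0.11 -1.21  0.08] open 0.0399
s9 plate outer-face y 86.81 211 red 3 [ 18.  -18.9  75.9]
tool bed [-84.5  21.5  35.9]
batten top y [ 2.9 50.1] 94
```

```bash
python3 -m pendant '[{"translation":[0.7,0,0],"twist":[0,0,0],"grip":-1},{"translation":[0.7,0,0],"twist":[0,0,0],"grip":-1},{"translation":[0.7,0,0],"twist":[0,0,0],"grip":-1},{"translation":[0.7,0,0],"twist":[0,0,0],"grip":-1},{"translation":[0.7,0,0],"twist":[0,0,0],"grip":-1},{"translation":[0.7,0,0],"twist":[0,0,0],"grip":-1},{"translation":[0.7,0,0],"twist":[0,0,0],"grip":-1},{"translation":[0.7,0,0],"twist":[0,0,0],"grip":-1},{"translation":[0.7,0,0],"twist":[0,0,0],"grip":-1},{"translation":[0.7,0,0],"twist":[0,0,0],"grip":-1}]' 10
python3 - <<'E'
from gap import *
plan([.4577,-.0942,.033],[.9952,-.0985])
E
```

```text
t: 25.85
tool_pos: [0.4687, -0.0007, 0.036]
orientation: [2.321, 2.104, -0.011]
force: [-0.5, -4.9, 0.6]
opening: 0.0397
sg 1 twist [0.0017 0.0113 0.0004] shift now [-94.1  -1.8   4.1] shift after twist [-94.1  -1.7   3. ]
sg -1 twist [-1.7800e-02  2.6000e-03 -3.1412e+00] shift now [-94.1  -1.8   4.1] shift after twist [94.1  1.7  3. ]
t 25.85 tcp [ 0.4687 -0.0007  0.036 ] q6 0.001 F [-0.53 -4.93  0.58] open 0.0397
```

Contact: 5 N and stalled. Level the tool, open and lift.

```bash
python3 -m pendant '[{"translation":[0.3,0,0],"twist":[0,0.003,0],"grip":-1},{"translation":[0.3,0,0],"twist":[0,0.003,0],"grip":-1},{"translation":[0.2,0,0],"twist":[0,0.003,0],"grip":-1},{"translation":[0.1,0,0],"twist":[0,0,0],"grip":-1},{"translation":[0,0,0],"twist":[0,0,0],"grip":0.1},{"translation":[0,0,0],"twist":[0,0,0],"grip":0.1},{"translation":[0,0,0],"twist":[0,0,0],"grip":0.1},{"translation":[0,0,0],"twist":[0,0,0],"grip":0.1},{"translation":[0,0,0],"twist":[0,0,0],"grip":0.1},{"translation":[0,0,0],"twist":[0,0,0],"grip":0.1}]' 10
python3 -m pendant '[{"translation":[0,0,-5],"twist":[0,0,0],"grip":0.1},{"translation":[0,0,-15],"twist":[0,0,0],"grip":0.1},{"translation":[0,0,-20],"twist":[0,0,0],"grip":0.1},{"translation":[0,0,-20],"twist":[0,0,0],"grip":0.1},{"translation":[-20,-10,-20],"twist":[0,0,0],"grip":0.1},{"translation":[-40,-20,-10],"twist":[0,0,0],"grip":0.1},{"translation":[-40,-20,0],"twist":[0,0,0],"grip":0.1},{"translation":[-35,-15,0],"twist":[0,0,0],"grip":0.1},{"translation":[-15,-5,0],"twist":[0,0,0],"grip":0.1},{"translation":[0,0,0],"twist":[0,0,0],"grip":0.1}]' 10
python3 - <<'E'
from gap import *
gap('s10');shot('top','t10')
n='top';d=np.load('pics/t10.npy');P=pts(n,d)
X=(P-[.5503,-.0315,0])@np.array([[.9952,-.0985,0],[.0985,.9952,0],[0,0,1]]).T*1000
m=(abs(X[...,2]-46)<4)&(abs(X[...,0]+86)<35)&(X[...,1]>-120)&(X[...,1]<76)
print('top batten rect (bed)',cv2.minAreaRect(np.float32(X[m][:,:2])),np.median(X[m][:,2]))
a=cv2.imread('pics/t10.png')[155:245,205:365]; b=cv2.imread('pics/s10.png')[150:240,215:315]
cv2.imwrite('pics/c10.png',np.vstack([cv2.resize(a,(400,225),interpolation=2),cv2.resize(b,(400,360),interpolation=2)]))
E
```

```text
t: 26.85
tool_pos: [0.4688, 0.0013, 0.036]
orientation: [2.327, 2.109, 0.002]
force: [0.9, 0.3, -0.1]
opening: 0.0512
t: 27.85
tool_pos: [0.3824, -0.1458, 0.1341]
orientation: [2.32, 2.109, 0.003]
force: [-0.4, 0.3, -0.1]
opening: 0.051
s10 plate outer-face y 86.88 215 red 5 [ 17.3 -17.4  76.2]
tool bed [-155.5 -129.4  134.1]
batten top y [-40.   49.1] 194
top batten rect (bed) ((-85.0614013671875, 18.101444244384766), (115.89215087890625, 40.27018356323242), 89.74114227294922) 46.56427799288188
```

View pics/c10.png

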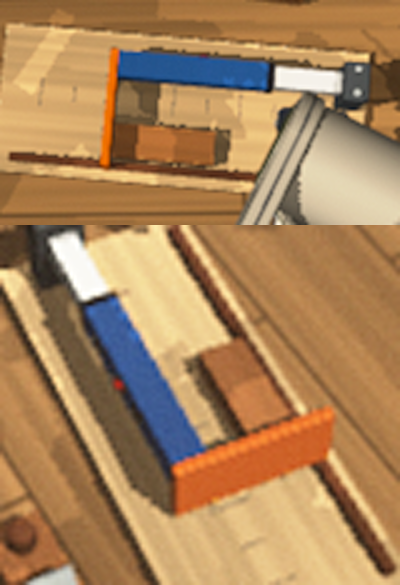

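In the top view the batten (crop (115–215,145)) butts against the orange plate (110,110) with no gap. In the scene view the button is out at (118,384), and the gripper is clear. Handing in.

```bash
python3 -c "
from plant import robot
print(robot.close_job())"
```

```text
the job is handed in; nothing more can be done
None
```

I carried out both steps and handed the job in at about 28 s of the 53 s allowed. `close_job` gives no verdict, so the result rests on my own checks.

**Tube:**
- I pinched it at 20 N until the button was flush, then pulled it out gently. The tool force readings stayed at or below 12 N.
- It stalled after about 33 mm and did not move when I kept pulling. The plate measured 32.8 mm further out.
- After I let go, the button measured at the same place as at the start, so it is fully out through the next hole.

**Batten:**
- I slid it about 91 mm along the fence. It stopped against the plate at about 5 N.
- In the last top view it lies flat at bed x -85 mm, square to within about 0.005 rad, with no gap to the plate.
- The plate had not moved.

**Uncertainties:**
- My measured bed origin could be off by 2–3 mm along the tube, because the bed corners and the tube gave slightly different values.
- Forces were read only at the end of each one-second move, so brief peaks in between were not seen.
- I did not measure the jar, hammer, plane and offcut again at the end. The arm stayed clear of them throughout.

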